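# Open the dial padlock on the tool chest and hold it up

## Robot

A 6-joint arm with a two-finger parallel gripper is mounted at the origin on a cart in front of the work surface, level with it; the furniture and walls round the work are solid. World frame = base frame: x ahead of the robot, y to its left, z up, the work surface at z = 0. Lengths are in m, angles in rad, forces in N, time in s.
With the tool pointing down it reaches from about 0.35 to 0.975 m from the base axis. Payload 7.1 kg.
Tool frame: the origin (TCP) lies midway between the tips of the shut fingers; the grasp point (between the pads) lies 19 mm behind it; z points along the fingers, y is the line along which they close (so a half turn about z gives the same grasp; the last joint's range is limited). The gripper opens to 88 mm and grips with 3 to 60 N. Pads are 20 mm wide; open, the fingers measure 115 mm over their backs; the gripper's body (75 mm by 178 mm) begins 61 mm behind the grasp point.
Start: joints at [1.273, 0.423, 1.63, -0, 1.089, -0.019], TCP at [0.172, 0.601, 0.223] pointing down, gripper open.
Joint ranges: [-3, 3], [-0.9, 2.11], [0.09, 2.58], [-1.31, 4.45], [0.11, 2.69], [-2.54, 2.54]. Speed limits (rad/s): [2.39, 2.39, 3.01, 3.14, 3.14, 3.14].

## Interface

Orientations are given as a unit quaternion [w, x, y, z].
In Python, from station import move_pose, movel, movej, command_gripper, wait, inverse_kinematics, read_camera, camera_info, MotionError, job_done, get_time, get_joint_pos, get_qvel, get_effort, get_tcp_pos, get_ee_rot, get_ft_force, get_ft_torque, get_grip_width, get_finger_force gives the robot as it stands. Calls block until the motion is done:
- move_pose(position, orientation): joint-space move of the TCP to a pose.
- movel(position, frame=None, v=0.15, until_force=None): straight line of the TCP; frame=None keeps the orientation; v is the mean speed in m/s. With until_force (N) it stops when the force on the tool has changed by that much, and returns True; else False.
- movej(angles): joint-space move.
- command_gripper(opening): opening from 0.0 (shut) to 1.0 (fully open); the grip force is fixed at half the most; returns when the fingers have stopped.
- wait(seconds).
- inverse_kinematics(position, orientation): joint angles nearest the present ones, or None.
- read_camera(name): name is "scene" or "top"; returns the picture (480x640x3 uint8, red, green, blue); there is no depth.
- camera_info(name): a dict with "intrinsics" (3x3 intrinsics, pixels), "T" (4x4, takes a point from camera to world coordinates). Camera axes: x right, y up, looking along -z (the intrinsics and any distortion apply to the point x, -y, -z); pixel columns grow to the right and rows downward; lengths in m; the calibration is good to about 2 mm. A picture is of the moment at which its call begins. camera_info takes no time and is no camera call.
A pose or a line that the arm cannot do raises MotionError and nothing moves.
- job_done(): hands the job in; it is judged then, once.
Readings, each from a call of its own:
- get_time(): time.
- get_joint_pos(): joint angles.
- get_qvel(): joint speeds.
- get_effort(): joint torques, N m.
- get_tcp_pos(): TCP position.
- get_ee_rot(): TCP orientation.
- get_ft_force(): force on the tool from outside, world axes, zero at the start.
- get_ft_torque(): the same for the moment, N m.
- get_grip_width(): opening from 0.0 (shut) to 1.0 (fully open).
- get_finger_force(): force on a finger pad.
Only numpy, scipy, OpenCV 4.12 (cv2) and the standard library are available. Lean on these libraries where they do the work, as an engineer would, in place of code of your own. Each camera call takes 0.05 s, during which the arm holds its last target. There are 200 camera calls.

## Task

Unlock the combination padlock on the tool chest: turn its dial clockwise until the red mark meets the red index and you feel the shackle click loose, then pull the shackle all the way open, away from the lock body. Lift the open lock out of the hasp by its shackle and finish while still holding it up by the shackle, steady and well clear of the chest (about a hand's width or more above the lid). Leave the try square, wax tin, glue bottle and tape measure where they are.

Things in the scene. Friction and masses are not known exactly. Their poses are not given: they have to be found in the camera images.
- lock_middle (a point): Middle of the steel body of the loose dial padlock (60 mm along its x, 56 along y, 24 thick, z up; about 0.26 kg in all). It lies flat, dial up, on a 4 mm rubber pad on the chest's front deck; this point is half-way up, 16 mm above the deck. The shackle leaves the body on its +y side.
- padlock: The padlock; origin at the centre of its underside, axes as lock_middle. Its body lies in a U-shaped steel guard fixed to the deck (3 mm plates, 17 mm tall, along its two x sides and behind its -y side, 2 to 5 mm play), which keeps it from turning with the dial; open above and on the +y side.
- dial_grip (a point): On the axis of the round black knurled dial, 11 mm above the face of the lock body, 39 mm above the deck. The knob is 33 mm across and reaches from 3 to 20 mm above the body's face; below it a flange 43 mm across with white ticks every 30 degrees. The point turns with the dial: its +y axis points along the red mark (red bar on the knob's top).
- dial (a joint): Dial angle, rad. 0: red mark at the red index, where the lock opens. Positive: the mark stands that far counter-clockwise of the index, seen from above; it starts at 0.7 to 2.4. It clicks over notches every 0.52 rad (up to about 0.1 N m) and springs into the nearest one when let go. Within about 0.1 of 0 the lock releases and the dial is then stopped until the shackle is pulled out.
- index_mark (a point): The red index, a short line on the top edge of the lock body beside the shackle (+y side), 29 mm above the deck.
- shackle (a joint): How far the shackle is out of the body, m: up to 0.002 while locked (pulling then is no use); its spring makes it jump to about 0.0045 when the dial reaches the index; 0.028 fully open (stop). Pulling it on from 0.0045 takes 1 to 2 N and it stays where it is left.
- shackle_bow (a point): Middle of the shackle's bow, the round 8 mm cross-bar at its closed end, along the lock's x; 16 mm above the deck, 88 mm from the body's middle along +y when locked. Axes are the lock's: +y is the way to pull. The two 8 mm legs leave 36 mm between them, and from bow to staple 45 mm are free, so one finger can go down inside the shackle and grip the bow from above.
- staple (a point): Middle of the hasp's staple, a fixed loop of 5 mm steel wire (29 mm tall, 23 mm wide along the lock's x), 4 mm beyond the body's +y face; this point is 16 mm above the deck. The short +x leg runs through it. Pulling the shackle brings the body against the staple, which holds it back; fully open, the leg's end is past the staple and the lock lifts straight up.
- chest: The fixed plywood tool chest, 250 mm along its x, 360 along y, 100 tall; origin at the centre of its underside. Deck and lid are level, 100 mm above the bench; the padlock lies on the front deck, about 66 mm in front and 30 mm to the right of the middle; the steel hasp leaf under the staple is 4 mm thick.
- try_square_1: Try square 105x154x15 mm lying on the chest's lid behind and to the right of the lock: leave alone.
- wax_tin_1: Round yellow wax tin, 74 mm across, 34 mm tall, on the bench right of the chest: leave alone.
- glue_1: White glue bottle with orange tip, 40x62x196 mm, standing on the bench right of the chest: leave alone.
- tape_1: Yellow tape measure 36x83x63 mm on the bench right of the chest: leave alone.

How it is judged:
On the way, in this order (a step that is already met when the one before it is completed fails the run):
1. the dial is turned to the index and the shackle clicks loose (value of joint dial between -0.2 and 0.2 rad and value of joint shackle above 0.003 m), for 0.1 s.
2. the shackle is pulled fully open (at least 24 of its 28 mm) (value of joint shackle above 0.024 m), for 0.1 s.
At the end, for the whole second after the job is handed in: The padlock is held by its shackle between the fingers (more than 1 N), its body's middle at least 65 mm above the chest's lid, touching nothing of the chest, still open (shackle at least 20 of 28 mm out) and moving slower than 5 cm/s (height (world z) of lock_middle above 0.165 m and value of joint shackle above 0.02 m and contact force between the fingers and shackle above 1 N and contact force between padlock and chest below 0.05 N and linear speed of padlock below 0.05 m/s); the arm keeps its last pose, push and grip.
It fails at once if the try square is moved by more than 3 cm (distance of try_square_1 from where it was at the start of the episode above 0.03 m).
It fails at once if the wax tin is moved by more than 3 cm (distance of wax_tin_1 from where it was at the start of the episode above 0.03 m).
It fails at once if the glue bottle is moved by more than 3 cm (distance of glue_1 from where it was at the start of the episode above 0.03 m).
It fails at once if the tape measure is moved by more than 3 cm (distance of tape_1 from where it was at the start of the episode above 0.03 m).
It also fails if it takes over 58 s, if anything falls off the work surface, if the arm or the gripper's body presses on something with over 40 N, if the wrist force passes 120 N, or if a joint passes its speed limit or range.

## Working session

There is one attempt and no reset: what is moved stays moved. The work goes in short steps, each a Python script; the robot and the scene stay as the last script left them, time stands still between calls to the robot, and variables do not carry over. Pictures are saved under pics/ and viewed, at most 10 in all, crops included, and the job is handed in when it is done.

```bash
mkdir -p pics; ls; python3 - <<'E'
from station import *
import cv2,numpy as np
np.set_printoptions(precision=4,suppress=True)
for n in("scene","top"):
    im=read_camera(n);cv2.imwrite(f"pics/{n}0.png",im[:,:,::-1]);c=camera_info(n);print(n,c)
print(get_ee_rot(),get_time())
E
```

```text
pics
scene {'intrinsics': array([[442.3521,   0.    , 323.5215],
       [  0.    , 442.3521, 233.9738],
       [  0.    ,   0.    ,   1.    ]]), 'T': array([[ 0.4517,  0.4547, -0.7676, -0.1445],
       [-0.8918,  0.2536, -0.3746, -0.5616],
       [ 0.0243,  0.8538,  0.5201,  0.598 ],
       [ 0.    ,  0.    ,  0.    ,  1.    ]])}
top {'intrinsics': array([[471.5293,   0.    , 312.5804],
       [  0.    , 471.5293, 242.0076],
       [  0.    ,   0.    ,   1.    ]]), 'T': array([[-0.0255,  0.9819, -0.1879,  0.3585],
       [-0.9996, -0.0264, -0.0021, -0.2251],
       [-0.0071,  0.1877,  0.9822,  1.0008],
       [ 0.    ,  0.    ,  0.    ,  1.    ]])}
[-0.0001  0.1389  0.9903 -0.0007] 0.1
```

View pics/top0.png

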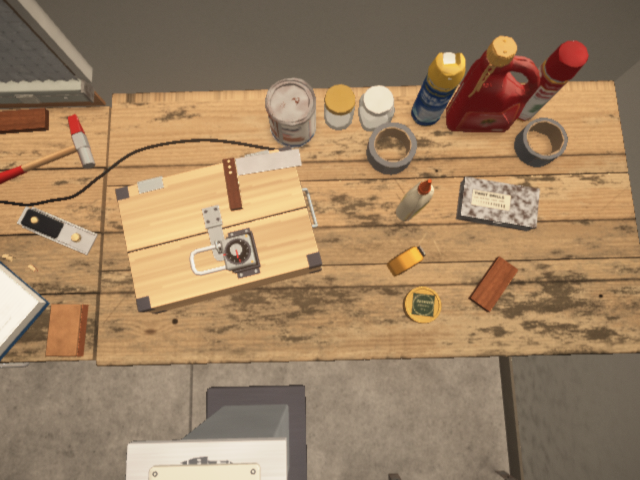

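View pics/scene0.png

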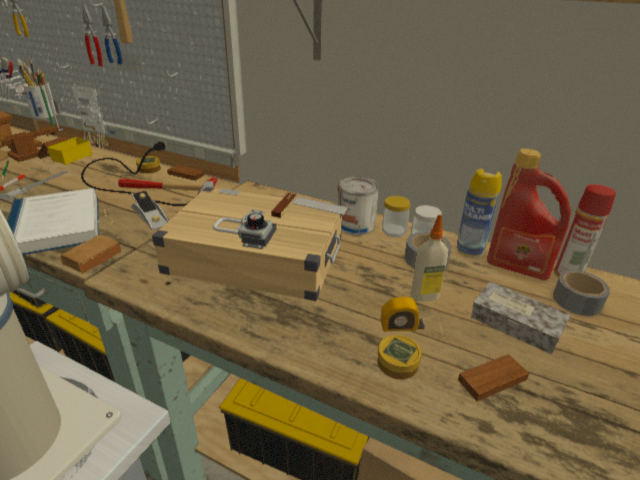

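The top view shows the lock body at about (240,253) with the shackle pointing left to about (192,262). In the scene view the lock is at about (257,228). I'll take a closer crop.

```bash
python3 - <<'E'
import cv2,numpy as np
a=cv2.imread('pics/top0.png')[220:285,180:280];b=cv2.imread('pics/scene0.png')[200:255,205:290]
f=lambda i:cv2.resize(i,(800,None) if 0 else (800,int(i.shape[0]*800/i.shape[1])),interpolation=cv2.INTER_CUBIC)
cv2.imwrite('pics/tc.png',f(a))
h=cv2.cvtColor(a,cv2.COLOR_BGR2HSV);m=((h[...,0]<8)|(h[...,0]>172))&(h[...,1]>120)&(h[...,2]>60)
n,l,s,c=cv2.connectedComponentsWithStats(m.astype(np.uint8))
for i in range(1,n):print(s[i][4],c[i]+[180,220])
E
```

```text
24 [237.625      256.08333333]
3 [224.33333333 254.33333333]
```

View pics/tc.png

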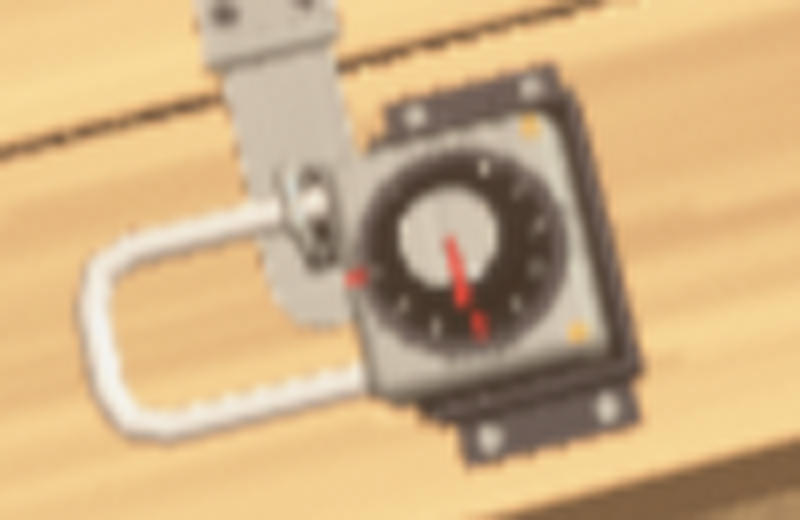

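The crop (8x, offset 180,220) shows these features:
- Knob disc at about (449,235).
- Red index at (357,277).
- Red bar running to (462,300), with its flange tick at (480,325). The mark is about 90° counter-clockwise of the index, roughly 3 notches.
- Bow at about (98,338).

Next I'll cast rays for these points.

```bash
cat > h.py <<'E'
from station import *
import numpy as np, cv2
np.set_printoptions(precision=4,suppress=True)
def ray(n,uv,z):
    c=camera_info(n);K,T=c["intrinsics"],c["T"]
    d=np.linalg.inv(K)@[uv[0],uv[1],1];d=T[:3,:3]@[d[0],-d[1],-d[2]];o=T[:3,3]
    return o+d*(z-o[2])/d[2]
def quat(psi): return [0,np.cos(psi/2),np.sin(psi/2),0]
E
cat > m.py <<'E'
from h import *
P=dict(c1=(357,160,.128),c2=(550,107,.128),c3=(608,350,.128),c4=(376,393,.128),index=(357,277,.129),knob=(449,235,.148),bar=(463,302,.148),tick=(480,325,.131),
 bow=(97,338,.116),legx=(270,212,.116),legm=(350,380,.116))
W={k:ray("top",((u+.5)/8-.5+180,(v+.5)/8-.5+220),z) for k,(u,v,z) in P.items()}
for k in W:print(k,W[k])
b=sum(W[k] for k in("c1","c2","c3","c4"))/4
print("body",b,"sizes",[np.linalg.norm(W[p]-W[q])for p,q in(("c1","c2"),("c2","c3"),("c3","c4"),("c4","c1"))])
an=lambda v:np.degrees(np.arctan2(v[1],v[0]))
k=W["knob"]
print("lock y dirs: idx",an(W["index"]-k),"bow",an(W["bow"]-k),"mark",an(W["bar"]-k),an(W["tick"]-k),"legs",an(W["legx"]-W["legm"]), "edge",an(W["c1"]-W["c2"]),an(W["c4"]-W["c3"]))
print("bow dist",np.linalg.norm((W["bow"]-k)[:2]),np.linalg.norm((W["bow"]-b)[:2]))
for psi in np.arange(0,360,30):
    q=inverse_kinematics([k[0],k[1],.134],quat(np.radians(psi)));print(psi,None if q is None else q)
E
python3 m.py
```

```text
c1 [ 0.5346 -0.0564  0.128 ]
c2 [ 0.5462 -0.102   0.128 ]
c3 [ 0.4878 -0.1156  0.128 ]
c4 [ 0.4791 -0.0614  0.128 ]
index [ 0.5065 -0.0569  0.129 ]
knob [ 0.5125 -0.0816  0.148 ]
bar [ 0.4968 -0.0849  0.148 ]
tick [ 0.494  -0.0861  0.131 ]
bow [0.4956 0.0073 0.116 ]
legx [ 0.525  -0.0334  0.116 ]
legm [ 0.484  -0.0529  0.116 ]
body [ 0.5119 -0.0838  0.128 ] sizes [np.float64(0.04704193982735973), np.float64(0.05998645073556274), np.float64(0.05488723837724923), np.float64(0.05578592277581525)]
lock y dirs: idx 103.6240277604661 bow 100.71498990909478 mark -168.14866211257066 -166.33329084668677 legs 25.48924174052274 edge 104.22601436599385 99.1126819128634
bow dist 0.09044722751969225 0.09255096772104038
0 [-0.1808  0.3972  1.9262 -0.      0.8182  1.39  ]
30 [-0.1808  0.3972  1.9262 -0.      0.8182  0.8664]
60 [-0.1808  0.3972  1.9262 -0.      0.8182  0.3428]
90 [-0.1808  0.3972  1.9262 -0.      0.8182 -0.1808]
120 [-0.1808  0.3972  1.9262 -0.      0.8182 -0.7044]
150 [-0.1808  0.3972  1.9262 -0.      0.8182 -1.228 ]
180 [-0.1808  0.3972  1.9262 -0.      0.8182 -1.7516]
210 [-0.1808  0.3972  1.9262 -0.      0.8182 -2.2752]
240 None
270 None
300 [-0.1808  0.3972  1.9262 -0.      0.8182  2.4372]
330 [-0.1808  0.3972  1.9262 -0.      0.8182  1.9136]
```

Sizes, spacing and reach agree with the given dimensions. The lock's y direction is about 101.7°, the dial is at about 1.59 rad, and its axis is near (0.512,-0.082). Next: grip the knob and turn it about -95°.

```bash
cat > s1.py <<'E'
from h import *
x,y=0.5125,-0.0825; D=np.radians
move_pose([x,y,.23],quat(D(150)))
command_gripper(.65)
print("hit",movel([x,y,.1345],v=.08,until_force=6),get_tcp_pos())
command_gripper(0.0)
print("w",get_grip_width()*88,"F",get_finger_force(),get_ft_force(),get_time())
for a in list(range(140,59,-10))+[56,53]:
    move_pose([x,y,.1345],quat(D(a)))
    print(a,"T",get_ft_torque()[2],"f",get_ft_force(),get_grip_width()*88)
print(get_time())
cv2.imwrite('pics/scene1.png',read_camera("scene")[:,:,::-1]);im=read_camera("top")[:,:,::-1]
cv2.imwrite('pics/top1.png',im);cv2.imwrite('pics/tc1.png',cv2.resize(im[205:295,170:290],(800,600),interpolation=2))
E
python3 s1.py
```

```text
hit False [ 0.5129 -0.0826  0.135 ]
w 32.38363916075743 F 30.00036120414734 [-0.1211 -0.6177  2.5922] 5.3167
140 T -0.11309902160047453 f [0.6698 0.0078 2.384 ] 32.07032345636955
130 T 0.023334192697922616 f [0.6176 0.0816 3.1214] 32.2849363784544
120 T -0.05287168084230625 f [ 0.8062 -0.0431  4.5089] 32.08718445808728
110 T -0.057564502654128095 f [-0.3708  0.171   4.2413] 32.60051135639621
100 T -0.05642951620931261 f [ 0.7024 -0.1025  4.7241] 32.24259375056167
90 T 0.04785027122580543 f [-0.0608 -0.9335  5.1496] 32.061954213027725
80 T -0.013956851633293467 f [-0.1198 -0.0805  6.5633] 32.26191933822074
70 T -0.17100208783728238 f [-0.3022  0.868   5.9334] 32.589776227028615
60 T 0.025974415058241627 f [-0.1152 -1.3506  4.9018] 32.21172199413266
56 T -0.0006115947722151746 f [-0.3873 -0.439   5.2344] 32.352907109119556
53 T -0.054444765473945035 f [ 0.6127 -0.532   5.2823] 32.52153725645092
8.4417
```

```bash
cat > s2.py <<'E'
from h import *
x,y=0.5125,-0.0825
command_gripper(.65); movel([x,y,.25]); 
command_gripper(.35)
# approach towards bow, out of the top view of the dial
move_pose([.40,.10,.30],quat(np.radians(101.7+90-180)))
im=read_camera("top")[:,:,::-1];cv2.imwrite('pics/tc2.png',cv2.resize(im[220:285,180:280],(800,520),interpolation=2))
print(get_time(),get_joint_pos())
E
python3 s2.py
```

```text
11.75 [ 0.2151 -0.0007  1.9852 -0.0002  1.1569  1.5815]
```

View pics/tc2.png

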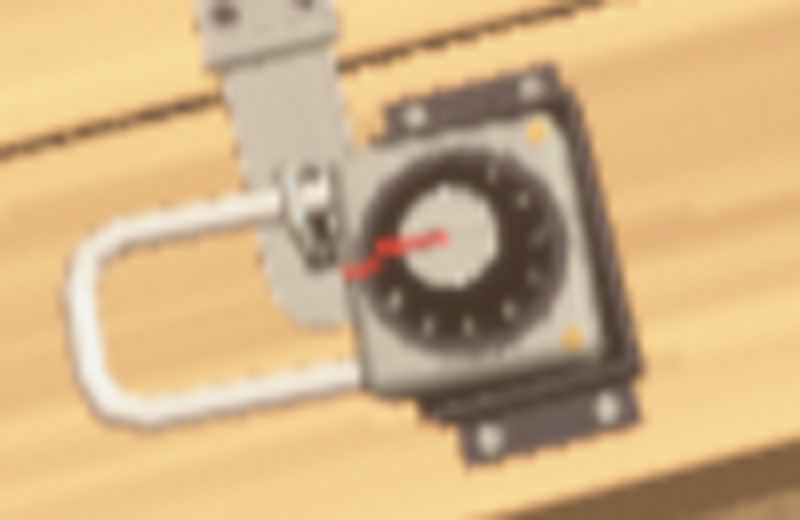

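The mark now meets the index, and the shackle has jumped out by about 4 mm, with the bow at crop (83,328). Next: grip the bow and pull.

```bash
cat > s3.py <<'E'
from h import *
b=ray("top",((83.5)/8-.5+180,(328.5)/8-.5+220),.116); print("bow",b)
t=np.radians(100.3); yv=np.array([np.cos(t),np.sin(t),0]); psi=t-np.pi/2; Q=quat(psi)
print("dist to dial",np.linalg.norm((b-[.5125,-.0825,.116])[:2]))
b[2]=.18; move_pose(b,Q); print(get_grip_width()*88)
b[2]=.105; h=movel(b,v=.06,until_force=5); print("hit",h,get_tcp_pos(),get_ft_force())
if not h:
    command_gripper(0.0); print("w",get_grip_width()*88,get_finger_force(),get_tcp_pos(),get_ft_force(),get_time())
im=read_camera("top")[:,:,::-1];cv2.imwrite('pics/tc3.png',cv2.resize(im[205:295,170:290],(800,600),interpolation=2))
E
python3 s3.py
```

```text
bow [0.4981 0.0107 0.116 ]
dist to dial 0.0942708143544403
30.928438104982483
hit False [0.4984 0.0107 0.1054] [0.1246 0.0541 0.0983]
w 7.0374451232860125 29.18991689745326 [0.498  0.0106 0.105 ] [ 0.6527 -0.4036  0.3913] 14.4
```

Gripped: the width of about 7–8 mm matches the bar, and the 94 mm to the dial is close to 92.5. Pulling now.

```bash
cat > s4.py <<'E'
from h import *
t=np.radians(100.3); yv=np.array([np.cos(t),np.sin(t),0])
p0=np.array(get_tcp_pos())
h=movel(p0+.045*yv,v=.03,until_force=10)
print(h,"pulled",(np.array(get_tcp_pos())-p0)@yv*1000,get_ft_force(),get_grip_width()*88,get_time())
wait(.3);print(get_ft_force())
im=read_camera("top")[:,:,::-1];a=im[205:295,170:290]
im2=read_camera("scene")[:,:,::-1];b=im2[190:280,190:310]
cv2.imwrite('pics/tc4.png',cv2.resize(np.hstack([a,b]),(800,300),interpolation=2))
E
python3 s4.py
```

```text
True pulled 28.3038762255675 [ 1.3586 -3.3945  0.2682] 7.060513608532838 15.4083
[ 1.5765 -2.1589  0.9158]
```

View pics/tc4.png

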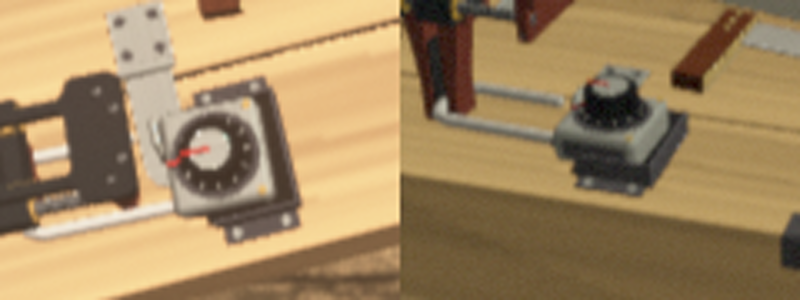

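The body sits against the staple and the shackle is out, though 28.3 mm of travel includes some body shift. I'll pull a bit more firmly to confirm the stop, then lift a little.

```bash
cat > s5.py <<'E'
from h import *
t=np.radians(100.3); yv=np.array([np.cos(t),np.sin(t),0])
p0=np.array(get_tcp_pos())
h=movel(p0+.012*yv,v=.02,until_force=14)
p=np.array(get_tcp_pos());print(h,"pulled",(p-p0)@yv*1000,get_ft_force()); wait(.2)
p=p-.001*yv
for dz in(.015,.03,.045):
    h=movel(p+[0,0,dz],v=.04,until_force=15);print(dz,h,get_tcp_pos(),get_ft_force(),get_ft_torque())
    if h:break
print(get_grip_width()*88,get_finger_force(),get_time())
im=read_camera("top")[:,:,::-1];a=im[205:295,170:290]
im2=read_camera("scene")[:,:,::-1];b=im2[180:270,190:310]
cv2.imwrite('pics/tc5.png',cv2.resize(np.hstack([a,b]),(800,300),interpolation=2))
E
python3 s5.py
```

```text
True pulled 0.02083439205242111 [ 0.2371 -3.6566  0.0419]
0.015 False [0.4932 0.0373 0.12  ] [ 1.5623 -4.4635 -2.7616] [-0.6749  0.0726 -0.0973]
0.03 True [0.4932 0.0354 0.1324] [ 0.5083 -2.8199 -1.0566] [-0.5198  0.0872  0.0388]
7.163693872009357 30.534482209404814 17.175
```

View pics/tc5.png

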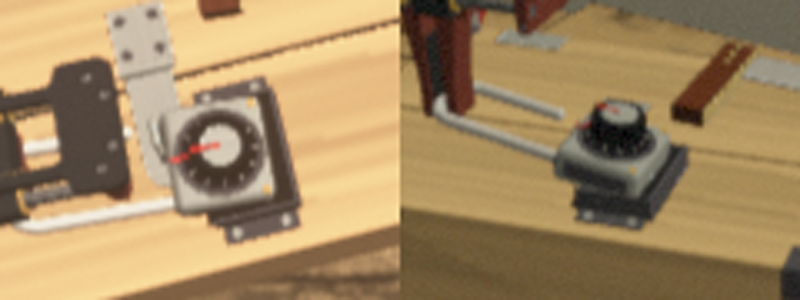

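The shackle is at its stop and the short leg's end is clear of the staple. The lock is tilting up with its tail still in the guard. I'll continue along the arc, slightly backward, to relieve the wedging.

```bash
cat > s6.py <<'E'
from h import *
t=np.radians(100.3); yv=np.array([np.cos(t),np.sin(t),0])
p=np.array(get_tcp_pos()); z0=.105
p0=p+.0025*yv   # start of arc, approx
for z in(.150,.170,.190,.21):
    s=min((z-z0)/.14,.95); d=.14*(1-np.sqrt(1-s*s))
    g=p0-(d+.0015)*yv; g[2]=z
    h=movel(g,v=.05,until_force=20);print(z,h,get_tcp_pos(),get_ft_force(),get_ft_torque())
    if h:break
print(get_grip_width()*88,get_finger_force(),get_time())
im=read_camera("top")[:,:,::-1];a=im[205:295,170:290]
im2=read_camera("scene")[:,:,::-1];b=im2[150:270,170:330]
cv2.imwrite('pics/tc6.png',np.hstack([cv2.resize(a,(400,300),interpolation=2),cv2.resize(b,(400,300),interpolation=2)]))
E
python3 s6.py
```

```text
0.15 False [0.494  0.0292 0.1503] [-1.2698  0.7105 -0.1421] [ 0.2469  0.2354 -0.0545]
0.17 False [0.4957 0.0206 0.1702] [-0.7504  0.4442 -2.0303] [ 0.2863  0.1807 -0.0046]
0.19 False [0.498  0.008  0.1903] [ 0.2586  0.6952 -0.3261] [ 0.1735  0.1577 -0.012 ]
0.21 False [ 0.501  -0.0104  0.2099] [-0.3716  0.7211 -3.644 ] [ 0.1516  0.2327 -0.0252]
7.208851565346348 30.08200651658626 19.725
```

View pics/tc6.png

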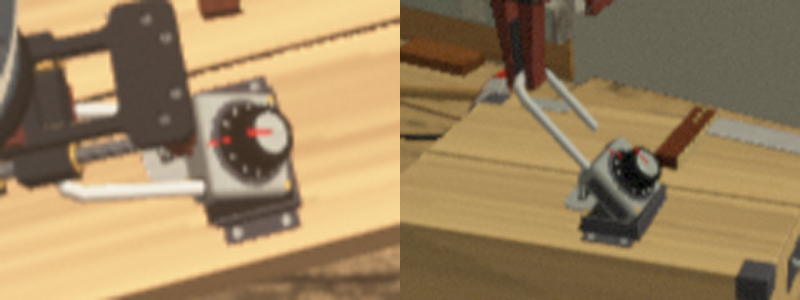

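The lock is tilted about 45°, clear of the staple and still open. Lifting straight up now.

```bash
cat > s7.py <<'E'
from h import *
p=np.array(get_tcp_pos())
for z in(.25,.38):
    p[2]=z;h=movel(p,v=.06,until_force=20);print(h,get_tcp_pos(),get_ft_force())
    if h:break
wait(1.5)
print(get_grip_width()*88,get_finger_force(),get_ft_force(),get_time())
im2=read_camera("scene")[:,:,::-1];wait(.5)
print(cv2.absdiff(im2,read_camera("scene")[:,:,::-1])[60:330,130:350].max())
cv2.imwrite('pics/sc7.png',cv2.resize(im2[60:270,130:350],(600,573),interpolation=2))
E
python3 s7.py
```

```text
False [ 0.5007 -0.0102  0.2498] [ 0.7039 -0.3632 -3.0348]
False [ 0.5008 -0.0102  0.3797] [ 0.213   0.4051 -2.8186]
7.045058261348734 30.081935884427367 [ 0.1081  0.0625 -2.7085] 24.4583
25
```

View pics/sc7.png

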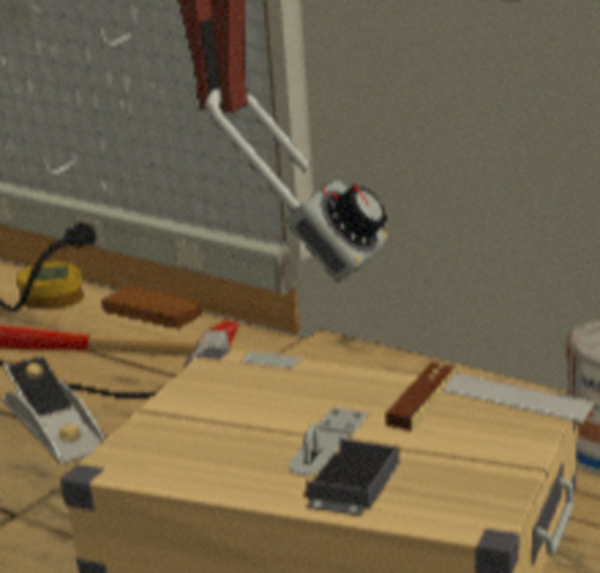

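The open lock hangs steady by its bow, high above the chest, and the measured weight of 2.7 N matches its 0.26 kg. Handing in.

```bash
python3 -c "
from station import *
print(job_done())"
```

```text
the job is handed in; nothing more can be done
None
```

The padlock is unlocked, pulled fully open and held steady by its shackle well above the chest, and I've handed the job in; the station returned no verdict.

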